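# Park the low olive dish under the riser

### The arm

A 6-joint arm with a two-finger parallel gripper is mounted at the origin on the work surface. World frame = base frame: x ahead of the robot, y to its left, z up, the work surface at z = 0. Lengths are in m, angles in rad, forces in N, time in s.
With the tool pointing down it reaches from about 0.225 to 0.875 m from the base axis. Payload 3.4 kg.
Tool frame: the origin (TCP) lies midway between the tips of the shut fingers; the grasp point (between the pads) lies 19 mm behind it; x points along the fingers, y is the direction in which the jaws open and shut, and the axes are right-handed (so a half turn about x gives the same grasp; the last joint's range is limited). The gripper opens to 85 mm and grips with 20 to 120 N. Pads are 22 mm wide; open, the fingers measure 114 mm over their backs; the gripper's body (76 mm by 85 mm) begins 54 mm behind the grasp point. The pads swing forward as they close: fully open they stand 13 mm farther back than shut.
Start: joints at [-0.121, 0.276, 1.505, -0, 1.361, -0.121], TCP at [0.575, -0, 0.204] pointing down, gripper open.
Joint ranges: [-2.89, 2.89], [-0.75, 2.08], [0.22, 2.7], [-1.18, 4.32], [0.11, 2.71], [-2.7, 2.7]. Speed limits (rad/s): [2.57, 2.57, 3.14, 3.14, 3.14, 3.14].

### API

Orientations are given as a unit quaternion [w, x, y, z].
In Python, from rig import manip, get_image, get_calibration, ticket gives the robot as it stands. The module is installed in compiled form; this text tells all that it offers.
- The arm moves only by the tool arm_command, never from a script. Its argument "series" is text: rows parted by semicolons, each of 7 numbers parted by spaces: the shift along the tool's x, y, z in units of 0.1 m (1.0 is 0.1 m), then the turn, a rotation vector about the tool's x, y, z in units of pi rad (1.0 is pi rad), then the opening, from -1 (shut) to 1 (fully open), so that 0 is half open. In form: tx ty tz rx ry rz claw; .... A call has 1 to 12 rows; each row shifts and turns the commanded pose from where the row before left it, along the tool's axes as they then stand; what a row does not reach is not made up. A row lasts 1/12 s, in which the tool goes at most 41.7 mm and 7.16 degrees, less where a joint would pass 70% of its speed; a pose out of reach is approached as far as the arm can. A call with a number of a shift or a turn outside -1 to 1 is refused whole. A call with a gripper value outside its range is refused whole. The fingers move at their own pace and stop on an object; "squeeze" is the grip in N (left out, the last holds). Time passes only in rows, so rows that do not move let the fingers close. It gives the time, the measured TCP pose, the force and the opening at its end, in the units of the state.
- manip.get_state(): the state, without advancing time (a new reading comes with each control period).
- get_image(name): name is "scene" or "side" or "wrist"; returns the picture (400x640x3 uint8, red, green, blue); there is no depth.
- get_calibration(name): a dict with "fx", "fy", "cx", "cy" (pixels), "D" ([k1, k2, p1, p2, k3] as OpenCV has them; the pictures are not rectified), "cam_to_world" (4x4, takes a point from camera to world coordinates); the wrist camera has in their place "tool_from_camera" (4x4, takes a point from camera to tool coordinates, whose origin is the TCP and whose axes are the tool frame's). Camera axes: x right, y down, z forward; pixel columns grow to the right and rows downward; lengths in m; the calibration is good to about 2 mm. A picture is of the moment at which its call begins: read the wrist's pose just before it. get_calibration takes no time and is no camera call.
- ticket.sign_off(): hands the job in, once; it reports no verdict.
The state is a dict: "clock": time; "qpos": joint angles; "qd": joint speeds; "effort": joint torques, N m; "position": TCP position; "ee_rot": TCP orientation; "contact_force": force on the tool from outside, world axes, zero at the start; "moment": the same for the moment, N m; "width": finger opening in m.
Only numpy, scipy, OpenCV 4.12 (cv2) and the standard library are available. Lean on these libraries where they do the work, as an engineer would, in place of code of your own. Each camera call takes 0.05 s, during which the arm holds its last target. There are 200 camera calls.

### The job

Slide the lower of the two handled ceramic dishes under the slatted wooden riser from the robot's side, keeping it down on the cart top as it goes in and without knocking it against the riser. Stop when its oblong bowl is just wholly under the riser, midway between the legs and pointing straight in, with the handle still sticking out in front; let go of it. Leave the deep dish where it stands.

Things in the scene. Friction and masses are not known exactly. Their poses are not given: they have to be found in the camera images.
- low_dish_handle (a point): Low white ceramic dish, loose, under 0.35 kg: oblong bowl 110 long (x), 80 wide, 36 high (all mm); bar handle sticking out 75 from its -x end, 22 wide, 16 thick, 20 to 36 above the cart top. Point: in the handle, 28 up, 40 from the bowl; bowl's middle at x +95, far end at x +150. x: handle to bowl, z up. Drags along the cart top without lifting. Starts left or right in front of the riser.
- deep_dish_handle (a point): Bystander of the same outline on the other side: white ceramic dish, bowl 110 x 80 mm but 80 mm high, too tall for the riser. Point: in its 22 mm wide handle, 50 mm above the cart top, 40 mm out from the bowl. x points from handle to bowl, z up.
- riser: Slatted wooden riser shelf, fixed, a glass jar on its rear half; 210 mm wide (y), 160 deep (x), underside 62 and top 74 above the cart top. 14 mm corner legs, 182 clear between left and right; side rails reach down to 50; front and back open. Origin: on the cart top below the middle of the front edge (robot's side). x points in under the shelf, z up. Turned up to 9 degrees.

How it is judged:
By the outcome, as a careful person would: the job done as asked, in the order asked, and still so for the second after the job is handed in, with the robot touching nothing.
It also fails if it takes over 45 s, if anything falls off the work surface, if the arm or the gripper's body presses on something with over 40 N, if the wrist force passes 120 N, or if a joint passes its speed limit or range.

## Working session

There is one attempt and no reset: what is moved stays moved. The work goes in short steps, Python scripts to look and compute and a tool call to move; the robot and the scene stay as the last step left them, time stands still between calls to the robot, and variables do not carry over. Pictures are saved under pics/ and viewed, about 8 in all and at most 12, crops included, and the job is handed in when it is done.

Besides the shell and the picture viewer there is one more tool, called as name(argument=value, ...) on one line, values as JSON. arm_command: Moves the arm, as the interface text tells. Shifts and turns lie within -1 to 1; 1 stands for 0.1 m of shift or pi rad of turn. Its arguments: {"type":"object","properties":{"series":{"type":"string"},"squeeze":{"type":"number"}},"required":["series"]}

```bash
mkdir -p pics; python3 - <<'E'
from rig import manip,get_image,get_calibration
import cv2,numpy as np
s=manip.get_state();print(s['clock'],s['position'],s['ee_rot'],s['width'])
for n in ['scene','side','wrist']:
    cv2.imwrite(f'pics/{n}0.png',get_image(n)[:,:,::-1])
    c=get_calibration(n);print(n,{k:np.round(v,4).tolist() for k,v in c.items()})
a=cv2.imread('pics/scene0.png');cv2.imwrite('pics/scene0b.png',cv2.resize(a,(800,500)))
E
```

```text
0.0 [5.74425698e-01 7.42169474e-05 2.03130595e-01] [ 0.49947367  0.49961347  0.50050478 -0.50040724] 0.08526005413269071
scene {'fx': 497.0674, 'fy': 497.0674, 'cx': 316.5224, 'cy': 194.0553, 'D': [-0.1464, 0.0, 0.0, 0.0, 0.0], 'cam_to_world': [[-0.5041, 0.511, -0.6962, 1.1712], [0.8636, 0.2988, -0.406, 0.3991], [0.0006, -0.806, -0.592, 0.6305], [0.0, 0.0, 0.0, 1.0]]}
side {'fx': 469.8228, 'fy': 469.8228, 'cx': 323.2952, 'cy': 201.0117, 'D': [-0.0661, 0.0, 0.0, 0.0, 0.0], 'cam_to_world': [[-0.9674, -0.1776, 0.1803, 0.3206], [-0.2523, 0.6184, -0.7443, 0.8623], [0.0207, -0.7656, -0.643, 0.8082], [0.0, 0.0, 0.0, 1.0]]}
wrist {'fx': 313.624, 'fy': 313.624, 'cx': 318.666, 'cy': 198.2124, 'D': [0.0061, 0.0, 0.0, 0.0, 0.0], 'tool_from_camera': [[-0.0002, -0.3292, 0.9443, -0.17], [1.0, 0.001, 0.0006, 0.0006], [-0.0012, 0.9443, 0.3292, -0.084], [0.0, 0.0, 0.0, 1.0]]}
```

View pics/scene0.png

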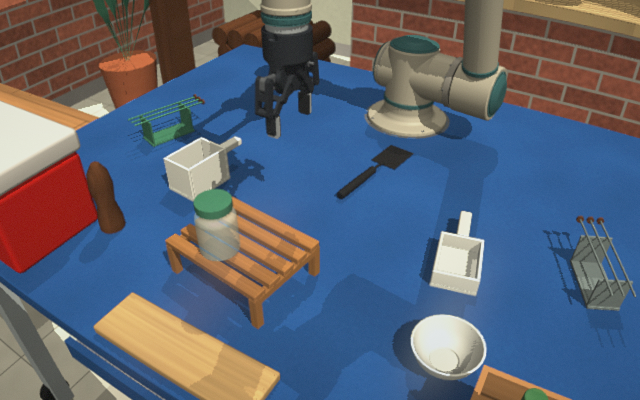

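View pics/side0.png

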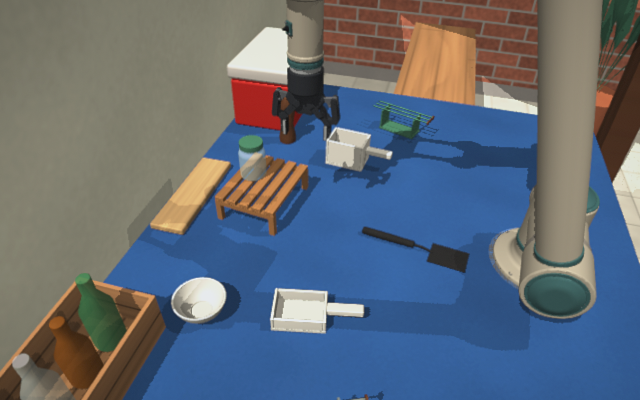

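```bash
python3 - <<'E'
import cv2,numpy as np
def t(n,x,y,w,h):
    return cv2.resize(cv2.imread(f'pics/{n}0.png')[y:y+h,x:x+w],(400,300),interpolation=cv2.INTER_CUBIC)
m=np.vstack([np.hstack([t('scene',160,200,168,126),t('scene',408,209,112,84)]),np.hstack([t('side',205,152,124,93),t('side',264,270,108,81)])])
cv2.imwrite('pics/m.png',m)
E
```

```text
(no output)
```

View pics/m.png

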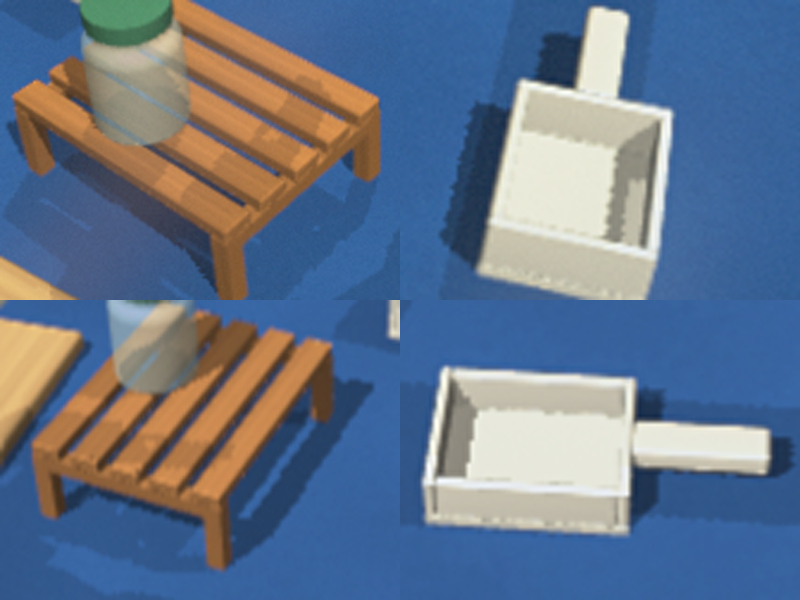

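View pics/wrist0.png

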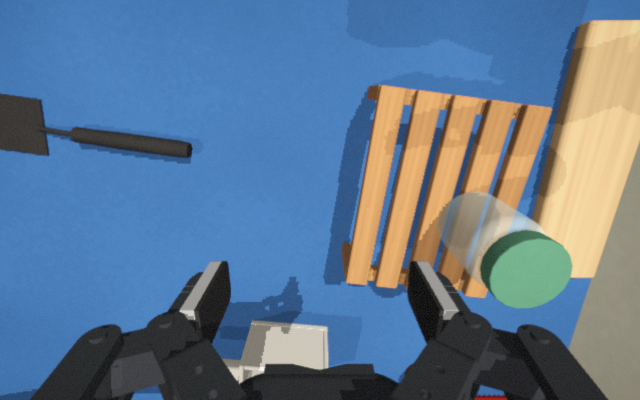

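```bash
cat > h.py <<'E'
import numpy as np,cv2
from scipy.optimize import least_squares
from scipy.spatial.transform import Rotation as R
from rig import manip,get_image,get_calibration
def proj(P,n,T=None):
    c=get_calibration(n); T=np.array(c['cam_to_world']) if T is None else T
    M=np.linalg.inv(T); K=np.array([[c['fx'],0,c['cx']],[0,c['fy'],c['cy']],[0,0,1]])
    return cv2.projectPoints(np.asarray(P,float),cv2.Rodrigues(M[:3,:3])[0],M[:3,3],K,np.array(c['D'],float))[0][:,0]
def tool(s):
    T=np.eye(4);T[:3,:3]=R.from_quat(np.roll(s['ee_rot'],-1)).as_matrix();T[:3,3]=s['position'];return T
def place(p,P):
    P=np.asarray(P,float);c,s=np.cos(p[2]),np.sin(p[2])
    return np.c_[p[0]+c*P[:,0]-s*P[:,1],p[1]+s*P[:,0]+c*P[:,1],P[:,2]]
def fit(obs,x0):  # obs: list of (cam,T,model pts,pixels)
    f=lambda p:np.concatenate([(proj(place(p,m),n,T)-px).ravel() for n,T,m,px in obs])
    r=least_squares(f,x0,loss='soft_l1');return r.x,r.fun if False else f(r.x).reshape(-1,2)
def fr(x): return np.round(x,4).tolist()
E
python3 - <<'E'
from h import *
px=lambda o,s,L:np.array(o)+np.array(L,float)/s-0.3
FL,FR,RL,RR=[0,.105,.074],[0,-.105,.074],[.16,.105,.074],[.16,-.105,.074]
p,r=fit([('scene',None,[FL,RL,RR],px((160,200),2.381,[(381,98),(221,233),(14,97)])),
 ('side',None,[FL,FR,RL],px((205,152),3.226,[(222,196),(331,43),(34,142)]))],[.6,0,0]);print('riser',fr(p),fr(r))
a=lambda x,y,z=.036:[x,y,z]
# origin handle point; bowl x .04..0.15, handle end -.035
m1=[a(.04,-.04),a(.04,.04),a(.15,.04),a(.15,-.04),a(.15,-.04,0),a(-.035,-.011),a(-.035,.011)]
m2=[a(.15,-.04),a(.04,-.04),a(.04,.04),a(.15,.04),a(-.035,-.011),a(-.035,.011),a(.15,.04,0),a(.04,.04,0)]
d,r=fit([('scene',None,m1,px((408,209),3.571,[(121,81),(272,111),(257,256),(82,237),(80,275),(190,8),(229,12)])),
 ('side',None,m2,px((264,270),3.704,[(43,69),(235,79),(229,194),(27,185),(369,128),(368,158),(27,225),(229,233)]))],[.5,.3,0]);print('dish',fr(d),fr(r))
e,r=fit([('scene',None,[a(.04,-.04,.08),a(.15,-.04,.08),a(.15,.04,.08)],np.array([(166,157),(195,171),(229,154)])),
 ('side',None,[a(.04,.04,.08),a(.15,.04,.08)],np.array([(369,141),(326,152)]))],[.55,-.2,0]);print('deep?',fr(e),fr(r))
c,s=np.cos(p[2]),np.sin(p[2])
t=p[:2]+np.array([c,s])*(.004-.04); print('target handle pt',t)
print(tool(manip.get_state())[:3,:3].round(3))
E
```

```text
riser [0.6157, -0.0162, -0.127] [[-0.635, -0.0556], [1.1763, -0.0345], [-1.4401, -0.8093], [-0.4771, 0.6789], [1.0477, 0.201], [-0.6928, 0.3168]]
dish [0.408, 0.2792, 0.2036] [[-0.808, -0.516], [0.2029, -0.0958], [0.1864, 1.1058], [1.6776, -3.9078], [-0.8096, 0.2011], [-0.6351, -0.7408], [-0.3395, 0.3329], [-0.3357, -0.3225], [0.2974, -0.1418], [0.086, 0.8007], [-1.2141, 0.0388], [0.24, -0.2808], [0.6448, 0.4559], [-0.2276, -0.1104], [-0.3427, 0.876]]
deep? [0.5039, -0.36, 1.3004] [[1.5517, -5.0974], [0.307, 1.1878], [-1.4544, 3.2902], [-1.0481, -6.9188], [24.5532, 0.0619]]
target handle pt [ 0.57995219 -0.01166352]
[[-0.001  1.    -0.   ]
 [ 0.    -0.    -1.   ]
 [-1.    -0.001 -0.   ]]
```

```bash
python3 - <<'E'
from h import *
W=tool(manip.get_state())@np.array(get_calibration('wrist')['tool_from_camera'])
px=lambda o,s,L:np.array(o)+np.array(L,float)/s-0.3
FL,FR,RL,RR=[0,.105,.074],[0,-.105,.074],[.16,.105,.074],[.16,-.105,.074]
A=[('scene',None,[FL,RL,RR],px((160,200),2.381,[(381,98),(221,233),(14,97)])),
 ('side',None,[FL,FR,RL],px((205,152),3.226,[(222,196),(331,43),(34,142)]))]
B=[('wrist',W,[FL,FR,RL,RR],np.array([(380,86),(347,284),(551,107),(484,298.)]))]
for o in (B,A+B):
    p,r=fit(o,[.6,0,0]);print('riser',fr(p),fr(r))
a=lambda x,y,z=.08:[x,y,z]
e,r=fit([('scene',None,[a(.15,-.04),a(.15,.04),a(.04,.04),a(.04,-.04)],np.array([(166,157),(196,170),(229,155),(203,138.)])),
 ('side',None,[a(.04,.04),a(.15,.04),a(.15,-.04)],np.array([(369,141),(326,152),(332,130.)]))],[.45,-.25,-.3]);print('deep',fr(e),fr(r))
def back(n,T,uv,z):
    f=lambda q:(proj([[q[0],q[1],z]],n,T)[0]-uv)
    return least_squares(f,[.4,.1]).x.round(3)
print('spat wrist',[back('wrist',W,u,.01) for u in [(190,148),(75,133),(45,98),(48,155)]])
print('spat side',[back('side',None,u,.01) for u in [(362,230),(413,243),(427,262),(436,247),(468,252),(465,271)]])
print('spat scene',[back('scene',None,u,.01) for u in [(338,195),(375,170),(390,147),(412,151),(400,170)]])
E
```

```text
riser [0.6173, -0.0176, -0.1156] [[-0.7827, -0.252], [-1.5839, 0.1518], [0.9792, 0.0964], [1.1656, 0.4535]]
riser [0.6169, -0.0174, -0.1178] [[-1.248, -0.1897], [1.2391, 0.2484], [-2.32, 0.0037], [-0.4194, 0.3748], [0.4079, -0.2022], [-0.9156, 0.3894], [-1.0047, -0.482], [-2.1651, -0.0377], [0.6627, 0.2613], [0.5355, 0.5196]]
deep [0.4296, -0.2688, 0.0082] [[1.0516, 3.7571], [-0.1319, 1.1991], [0.4513, -8.3232], [-1.6911, -0.2896], [-3.9651, 8.544], [0.6995, -8.4451], [1.1674, -0.7237]]
spat wrist [array([0.426, 0.019]), array([0.297, 0.036]), array([0.274, 0.074]), array([0.259, 0.01 ])]
spat side [array([0.424, 0.02 ]), array([0.297, 0.031]), array([0.259, 0.084]), array([0.242, 0.029]), array([0.166, 0.026]), array([0.172, 0.089])]
spat scene [array([0.421, 0.014]), array([0.295, 0.041]), array([0.184, 0.03 ]), array([0.174, 0.084]), array([0.266, 0.091])]
```

arm_command(series="0 -0.172 -0.278 0 0 0 0.3;0 -0.172 -0.278 0 0 0 0.3;0 -0.172 -0.278 0 0 0 0.3;0 -0.172 -0.278 0 0 0 0.3;0 -0.172 -0.278 0 0 0 0.3;0 -0.172 -0.278 0 0 0 0.3;0 -0.172 -0.278 0 0 0 0.3;0 -0.172 -0.278 0 0 0 0.3;0 -0.172 -0.278 0 0 0 0.3;0 -0.172 -0.278 0 0 0 0.3;0 0 0 0 0 0 0.3")

```text
clock: 1.07
position: [0.3994, 0.2821, 0.2039]
ee_rot: [0.5, 0.499, 0.503, -0.499]
contact_force: [-0.6, 0.3, 0.3]
width: 0.0554
```

arm_command(series="0 0 0 -0.0377 0 0 0.3;0 0 0 -0.0377 0 0 0.3;0 0 0 -0.0377 0 0 0.3;0 0 0 -0.0377 0 0 0.3;0 0 0 -0.0377 0 0 0.3;0 0 0 -0.0377 0 0 0.3;0 0 0 -0.0377 0 0 0.3;0 0 0 -0.0377 0 0 0.3")

```text
clock: 1.73
position: [0.4032, 0.2774, 0.2038]
ee_rot: [0.674, 0.215, 0.674, -0.215]
contact_force: [-0.2, -0.3, -0.0]
width: 0.0554
```

arm_command(series="0 0 0 -0.0377 0 0 0.3;0 0 0 -0.0377 0 0 0.3;0 0 0 -0.0377 0 0 0.3;0 0 0 -0.0377 0 0 0.3;0 0 0 -0.0377 0 0 0.3;0 0 0 -0.0377 0 0 0.3;0 0 0 -0.0377 0 0 0.3;0 0 0 0 0 0 0.3;0 0 0 0 0 0 0.3")

```text
clock: 2.48
position: [0.4032, 0.2776, 0.2038]
ee_rot: [0.703, -0.072, 0.704, 0.071]
contact_force: [0.5, 0.2, 0.6]
width: 0.0553
```

```bash
python3 - <<'E'
from h import *
s=manip.get_state();T=tool(s);print(s['clock'],fr(s['position']),T[:3,:3].round(3).tolist(),fr(s['qpos']),s['width'])
W=T@np.array(get_calibration('wrist')['tool_from_camera'])
im=get_image('wrist')[:,:,::-1].copy();cv2.imwrite('pics/w1.png',im)
d=[.408,.2792,.2036]
q=proj(place(d,[[.04,-.04,.036],[.15,-.04,.036],[.15,.04,.036],[.04,.04,.036],[-.035,.011,.036],[-.035,-.011,.036]]),'wrist',W)
print(q.round(1).tolist())
cv2.polylines(im,[q[:4].round().astype(int)],True,(0,0,255),1);cv2.line(im,tuple(q[4].round().astype(int)),tuple(q[5].round().astype(int)),(0,0,255),1)
cv2.imwrite('pics/w1o.png',im)
E
```

```text
2.4833 [0.4032, 0.2776, 0.2038] [[-0.0, -0.201, 0.98], [-0.0, 0.98, 0.201], [-1.0, -0.0, -0.0]] [0.4609, 0.1469, 1.6774, -0.0003, 1.3176, -1.3122] 0.055295627810050645
[[285.6, 208.1], [288.6, 289.2], [351.7, 289.3], [355.0, 208.1], [330.6, 142.9], [310.1, 142.9]]
```

View pics/w1o.png

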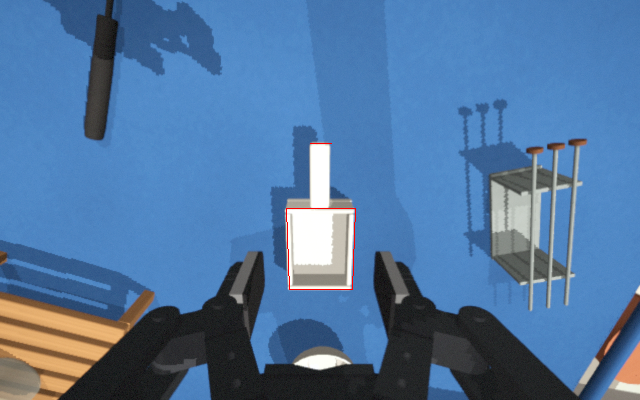

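arm_command(series="0.25 0 0 0 0 0 0.3;0.25 0 0 0 0 0 0.3;0.25 0 0 0 0 0 0.3;0.25 0 0 0 0 0 0.3;0.25 0 0 0 0 0 0.3;0.25 0 0 0 0 0 0.3;0.2 0 0 0 0 0 0.3;0.12 0 0 0 0 0 0.3;0.08 0 0 0 0 0 0.3;0.04 0 0 0 0 0 0.3;0 0 0 0 0 0 0.3;0 0 0 0 0 0 0.3")

```text
clock: 3.53
position: [0.4037, 0.2782, 0.0105]
ee_rot: [0.704, -0.072, 0.703, 0.073]
contact_force: [-0.3, -0.1, 0.1]
width: 0.0557
```

arm_command(series="0 0 0 0 0 0 0;0 0 0 0 0 0 -0.3;0 0 0 0 0 0 -0.6;0 0 0 0 0 0 -1;0 0 0 0 0 0 -1;0 0 0 0 0 0 -1;0 0 0 0 0 0 -1;0 0 0 0 0 0 -1;0 0 0 0 0 0 -1", squeeze=35)

```text
clock: 4.28
position: [0.403, 0.278, 0.01]
ee_rot: [0.703, -0.073, 0.703, 0.073]
contact_force: [-0.2, -0.6, -0.4]
width: 0.0001
```

```bash
python3 - <<'E'
from h import *
a=get_image('side')[:,:,::-1][230:380,250:450];b=get_image('scene')[:,:,::-1][160:310,390:590]
s=manip.get_state();print(s['width'],fr(s['position']))
w=get_image('wrist')[:,:,::-1][:,120:520]
cv2.imwrite('pics/c2.png',np.hstack([np.vstack([cv2.resize(a,(400,300)),cv2.resize(b,(400,300))]),np.vstack([w,np.zeros((200,400,3),np.uint8)])]))
E
```

```text
0.00043945622993019843 [0.4031, 0.278, 0.01]
```

View pics/c2.png

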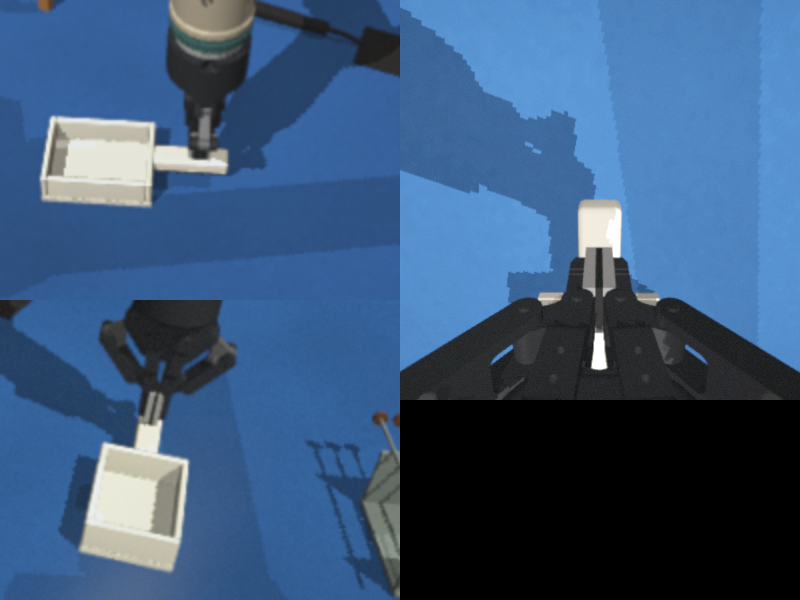

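```bash
python3 - <<'E'
from h import *
s=manip.get_state();p=s['position']
for z in (0,.01,.02,.03,.036,.045): print(z,'side',proj([[p[0],p[1],z]],'side')[0].round(1),'scene',proj([[p[0],p[1],z]],'scene')[0].round(1))
a=lambda x,y,z=.036:[x,y,z]
px=lambda o,s,L:np.array(o)+np.array(L,float)/s-0.3
m1=np.array([a(.04,-.04),a(.04,.04),a(.15,.04),a(-.035,-.011),a(-.035,.011)])
m2=np.array([a(.15,-.04),a(.04,-.04),a(.04,.04),a(.15,.04),a(-.035,-.011),a(-.035,.011),a(.15,.04,0),a(.04,.04,0)])
u1=px((408,209),3.571,[(121,81),(272,111),(257,256),(190,8),(229,12)])
u2=px((264,270),3.704,[(43,69),(235,79),(229,194),(27,185),(369,128),(368,158),(27,225),(229,233)])
f=lambda q:np.concatenate([(proj(place(q,m+[0,0,q[3]]),n)-u).ravel() for n,m,u in (('scene',m1,u1),('side',m2,u2))])
r=least_squares(f,[.4,.28,.2,0],loss='soft_l1');print('z free',fr(r.x),fr(f(r.x)))
FL,FR,RL,RR=[0,.105,.074],[0,-.105,.074],[.16,.105,.074],[.16,-.105,.074]
ra=[('scene',np.array([FL,RL,RR]),px((160,200),2.381,[(381,98),(221,233),(14,97)])),('side',np.array([FL,FR,RL]),px((205,152),3.226,[(222,196),(331,43),(34,142)]))]
f=lambda q:np.concatenate([(proj(place(q,m+[0,0,q[3]]),n)-u).ravel() for n,m,u in ra])
r=least_squares(f,[.6,0,-.1,0],loss='soft_l1');print('riser z free',fr(r.x))
print(s['contact_force'],s['qpos'])
E
python3 - <<'E'
import cv2,numpy as np
from h import get_image
a=get_image('side')[:,:,::-1]
b=get_image('wrist')[:,:,::-1]
cv2.imwrite('pics/z3.png',np.hstack([cv2.resize(a[275:325,320:380],(480,400),interpolation=cv2.INTER_CUBIC),cv2.resize(b[180:380,270:370],(300,600))[:400]]))
E
```

```text
0 side [347.9 318.2] scene [461.1 234.7]
0.01 side [348.1 315.3] scene [462.  230.8]
0.02 side [348.4 312.3] scene [462.9 226.9]
0.03 side [348.7 309.3] scene [463.8 222.9]
0.036 side [348.9 307.5] scene [464.4 220.5]
0.045 side [349.1 304.7] scene [465.2 216.8]
z free [0.4078, 0.2793, 0.2029, 0.0002] [-0.7233, -0.6488, 0.2879, -0.2112, 0.2349, 0.9731, -0.5295, -0.8559, -0.2337, 0.2221, -0.2671, -0.3763, 0.3739, -0.1667, 0.1386, 0.7806, -1.1703, -0.0141, 0.3173, -0.2833, 0.7159, 0.4555, -0.1847, -0.16, -0.2916, 0.859]
riser z free [0.6156, -0.0164, -0.127, -0.0002]
[ 0.87963459 -0.45499328 -0.4862783 ] [ 4.61612603e-01  3.45400243e-01  1.96171564e+00 -5.37895041e-05
  8.34526772e-01 -1.31495228e+00]
```

View pics/z3.png

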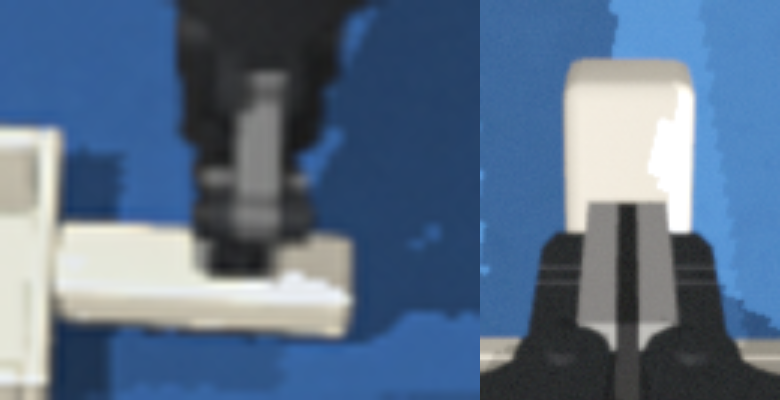

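arm_command(series="0 0 -0.05 0 0 0 -1;0 0 -0.05 0 0 0 -1;0 0 0 0 0 0 -1;0 0 0 0 0 0 -1")

```text
clock: 4.87
position: [0.3926, 0.2758, 0.01]
ee_rot: [0.703, -0.073, 0.703, 0.073]
contact_force: [0.5, 0.1, 1.5]
width: -0.0004
```

```bash
python3 - <<'E'
from h import *
s=manip.get_state();print(s['clock'],s['width'],fr(s['position']),s['contact_force'])
a=get_image('side')[:,:,::-1];cv2.imwrite('pics/s4.png',a)
g=lambda i:cv2.cvtColor(i,cv2.COLOR_BGR2GRAY)[270:345,264:338]
print(cv2.phaseCorrelate(g(cv2.imread('pics/side0.png')).astype(float),g(a).astype(float)))
E
```

```text
4.8667 -0.00042847118309052634 [0.3926, 0.2758, 0.01] [0.49948297 0.14241202 1.4995905 ]
((0.4622739888004972, 0.48503689716287113), 0.954017928790035)
```

arm_command(series="-0.1 0 0 0 0 0 -1;-0.1 0 0 0 0 0 -1;-0.1 0 0 0 0 0 0.3;0 0 0 0 0 0 0.3;0 0 0 0 0 0 0.3;0 0 0 0 0 0 0.3;0 0 0 0 0 0 0.3;0 0 0 0 0 0 0.3")

```text
clock: 5.58
position: [0.3929, 0.2757, 0.0394]
ee_rot: [0.703, -0.073, 0.704, 0.072]
contact_force: [0.3, -0.6, -0.4]
width: 0.0554
```

```bash
python3 - <<'E'
from h import *
s=manip.get_state();print(s['clock'],s['width'],fr(s['position']),s['contact_force'])
w=get_image('wrist')[:,:,::-1]; a=get_image('side')[:,:,::-1]
cv2.imwrite('pics/w5.png',np.hstack([w[100:400,120:520],cv2.resize(a[250:340,260:380],(400,300))]))
T=tool(s);W=T@np.array(get_calibration('wrist')['tool_from_camera'])
for x in (0,-.01,-.02,-.03,-.04):
    P=(T@np.array([[x,y,z,1] for y in(-.0277,.0277) for z in (-.011,.011)]).T)[:3].T
    print(x,(proj(P,'wrist',W)-[120,100]).round().tolist(),((proj(P[:1],'side')-[260,250])*3.333).round().tolist())
E
```

```text
5.5833 0.05539242207744091 [0.3929, 0.2757, 0.0394] [ 0.31346979 -0.57243099 -0.44696683]
0 [[153.0, 121.0], [155.0, 154.0], [247.0, 121.0], [245.0, 154.0]] [[331.0, 153.0]]
-0.01 [[151.0, 128.0], [153.0, 163.0], [250.0, 128.0], [248.0, 163.0]] [[333.0, 143.0]]
-0.02 [[148.0, 136.0], [150.0, 172.0], [253.0, 136.0], [251.0, 172.0]] [[334.0, 133.0]]
-0.03 [[145.0, 145.0], [147.0, 183.0], [256.0, 145.0], [254.0, 183.0]] [[335.0, 122.0]]
-0.04 [[141.0, 155.0], [144.0, 195.0], [260.0, 155.0], [257.0, 195.0]] [[336.0, 111.0]]
```

View pics/w5.png

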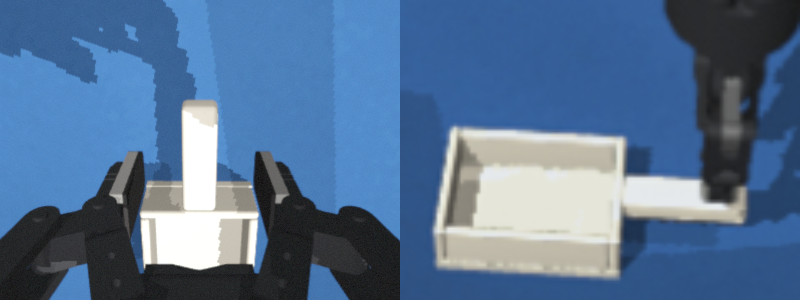

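```bash
python3 - <<'E'
from h import *
s=manip.get_state();T=tool(s)
for x in (0,-.01,-.02,-.03,-.04):
    P=(T@np.array([[x,y,z,1] for y in(.0277,.04) for z in (-.011,.011)]).T)[:3].T
    print(x,((proj(P,'side')-[260,250])*3.333+[400,0]).round().tolist())
E
```

```text
0 [[732.0, 228.0], [695.0, 226.0], [732.0, 245.0], [695.0, 243.0]]
-0.01 [[733.0, 217.0], [696.0, 215.0], [733.0, 235.0], [696.0, 233.0]]
-0.02 [[734.0, 207.0], [697.0, 205.0], [735.0, 224.0], [697.0, 222.0]]
-0.03 [[736.0, 196.0], [698.0, 195.0], [736.0, 214.0], [698.0, 212.0]]
-0.04 [[737.0, 186.0], [699.0, 184.0], [737.0, 203.0], [699.0, 201.0]]
```

arm_command(series="0.12 0 0 0 0 0 0.3;0.12 0 0 0 0 0 0.3;0.1 0 0 0 0 0 0.3;0.08 0 0 0 0 0 0.3;0.06 0 0 0 0 0 0.3;0.04 0 0 0 0 0 0.3;0.024 0 0 0 0 0 0.3;0 0 0 0 0 0 0.3;0 0 0 0 0 0 0.3")

```text
clock: 6.43
position: [0.3934, 0.2761, -0.0143]
ee_rot: [0.704, -0.073, 0.703, 0.073]
contact_force: [-0.3, 0.5, -0.2]
width: 0.0557
```

arm_command(series="0 0 0 0 0 0 0;0 0 0 0 0 0 -0.3;0 0 0 0 0 0 -0.6;0 0 0 0 0 0 -1;0 0 0 0 0 0 -1;0 0 0 0 0 0 -1;0 0 0 0 0 0 -1;0 0 0 0 0 0 -1", squeeze=35)

```text
clock: 7.1
position: [0.3935, 0.2761, -0.0141]
ee_rot: [0.704, -0.073, 0.703, 0.073]
contact_force: [-0.6, -1.1, 4.7]
width: 0.021
```

arm_command(series="-0.01 -0.03 0 0 0 0 -1;0 -0.074 0.0092 0 0 0 -1;0 -0.104 0.0092 0 0 0 -1;0 -0.104 0.0092 0 0 0 -1;0 -0.104 0.0092 0 0 0 -1;0 -0.104 0.0092 0 0 0 -1;0 -0.104 0.0092 0 0 0 -1;0 -0.104 0.0092 0 0 0 -1;0 -0.104 0.0092 0 0 0 -1;0 -0.104 0.0092 0 0 0 -1;0 -0.104 0.0092 0 0 0 -1;0 0 0 0 0 0 -1")

```text
clock: 8.1
position: [0.4241, 0.1741, -0.0134]
ee_rot: [0.703, -0.072, 0.703, 0.072]
contact_force: [0.5, -1.1, -1.8]
width: 0.0214
```

arm_command(series="0 0 0 0.0129 0 0 -1;0 0 0 0.0129 0 0 -1;0 0 0 0.0129 0 0 -1;0 0 0 0.0129 0 0 -1;0 0 0 0.0129 0 0 -1;0 0 0 0.0129 0 0 -1;0 0 0 0.0129 0 0 -1;0 0 0 0.0129 0 0 -1;0 0 0 0 0 0 -1;0 0 0 0 0 0 -1")

```text
clock: 8.93
position: [0.4234, 0.176, -0.0134]
ee_rot: [0.706, 0.042, 0.706, -0.042]
contact_force: [0.3, -0.3, -1.6]
width: 0.0212
```

```bash
python3 - <<'E'
from h import *
s=manip.get_state();T=tool(s);yaw=np.arctan2(T[1,2],T[0,2]);print(s['clock'],s['width'],fr(s['position']),yaw,s['contact_force'])
g=.0148;d=[s['position'][0]+g*np.cos(yaw),s['position'][1]+g*np.sin(yaw),yaw]
r=[.617,-.0172,-.12]
out=[]
for n,b in (('scene',(160,170,330,190)),('side',(200,130,200,200))):
    im=get_image(n)[:,:,::-1].copy();cv2.imwrite(f'pics/{n}6.png',im)
    x,y,w,h=b;k=600/h if n=='side' else 2.1
    q=(proj(place(d,[[.04,-.04,.036],[.15,-.04,.036],[.15,.04,.036],[.04,.04,.036]]),n)-[x,y])*2.2
    q2=(proj(place(r,[[0,-.105,.074],[.16,-.105,.074],[.16,.105,.074],[0,.105,.074]]),n)-[x,y])*2.2
    c=cv2.resize(im[y:y+h,x:x+w],None,fx=2.2,fy=2.2,interpolation=cv2.INTER_CUBIC)
    for Q in(q,q2): cv2.polylines(c,[Q.round().astype(int)],True,(0,0,255),1)
    out.append(c[:440])
h=max(o.shape[0] for o in out)
out=[np.vstack([o,np.zeros((h-o.shape[0],o.shape[1],3),np.uint8)]) for o in out]
m=np.hstack(out);m=cv2.resize(m,None,fx=min(1,800/m.shape[1]),fy=min(1,800/m.shape[1]));print(m.shape);cv2.imwrite('pics/m6.png',m)
E
```

```text
8.9333 0.021171374508899297 [0.4234, 0.176, -0.0134] -0.11771327735963227 [ 0.25977139 -0.34062909 -1.64648808]
(302, 800, 3)
```

View pics/m6.png

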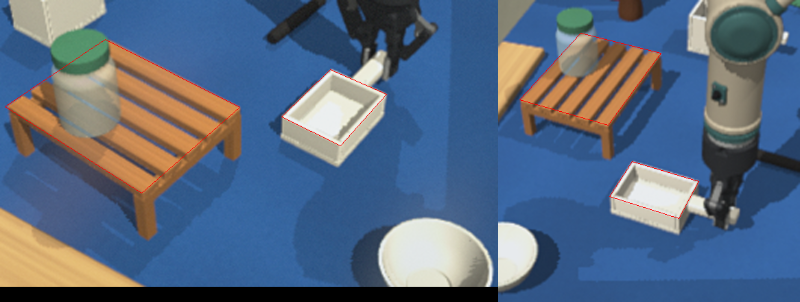

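arm_command(series="0.005 -0.05 0.015 0 0 0 -1;0 -0.085 0.03 0 0 0 -1;0 -0.1 0.038 0 0 0 -1;0 -0.1 0.038 0 0 0 -1;0 -0.1 0.038 0 0 0 -1;0 -0.1 0.038 0 0 0 -1;0 -0.1 0.038 0 0 0 -1;0 -0.1 0.036 0 0 0 -1;0 -0.1 0.036 0 0 0 -1;0 -0.1 0.036 0 0 0 -1;0 -0.1 0.032 0 0 0 -1;0 0 0 0 0 0 -1")

```text
clock: 10.03
position: [0.4493, 0.0669, -0.0139]
ee_rot: [0.706, 0.042, 0.706, -0.043]
contact_force: [0.5, -0.4, -1.3]
width: 0.0213
```

```bash
cat > st.py <<'E'
from h import *
s=manip.get_state();T=tool(s);yaw=np.arctan2(T[1,2],T[0,2]);r=np.array([.617,-.0172,-.12])
h=s['position'][:2]+.0148*np.array([np.cos(yaw),np.sin(yaw)])-r[:2]
c,n=np.cos(r[2]),np.sin(r[2]);print(s['clock'],'handle in riser',c*h[0]+n*h[1],-n*h[0]+c*h[1],'dyaw',yaw-r[2],fr(s['position']),s['width'],fr(s['contact_force']))
E
python3 st.py
```

```text
10.0333 handle in riser -0.1617461431657688 0.06338754087919118 dyaw -0.0004670112392798492 [0.4493, 0.0669, -0.0139] 0.02131582841499266 [0.5494, -0.3874, -1.3051]
```

arm_command(series="0.005 -0.05 0.02 0 0 0 -1;0 -0.075 0.033 0 0 0 -1;0 -0.075 0.033 0 0 0 -1;0 -0.075 0.033 0 0 0 -1;0 -0.075 0.035 0 0 0 -1;0 -0.07 0.045 0 0 0 -1;0 -0.06 0.06 0 0 0 -1;0 -0.06 0.06 0 0 0 -1;0 -0.06 0.06 0 0 0 -1;0 -0.034 0.038 0 0 0 -1;0 0 0 0 0 0 -1;0 0 0 0 0 0 -1")

```text
clock: 11.03
position: [0.4829, -0.0004, -0.0141]
ee_rot: [0.706, 0.041, 0.706, -0.042]
contact_force: [-1.9, -0.9, 4.8]
width: 0.0212
```

```bash
python3 st.py; python3 - <<'E'
from h import *
s=manip.get_state();W=tool(s)@np.array(get_calibration('wrist')['tool_from_camera'])
w=get_image('wrist')[:,:,::-1].copy();sc=get_image('side')[:,:,::-1].copy();cv2.imwrite('pics/w7.png',w)
r=[.617,-.0172,-.12]
for im,n,TT in((w,'wrist',W),(sc,'side',None)):
    q=proj(place(r,[[0,-.105,.074],[.16,-.105,.074],[.16,.105,.074],[0,.105,.074]]),n,TT)
    cv2.polylines(im,[q.round().astype(int)],True,(0,0,255),1)
cv2.imwrite('pics/m7.png',np.vstack([np.hstack([w[:300,110:510],cv2.resize(sc[150:270,210:370],(400,300))]),np.zeros((1,800,3),np.uint8)]))
E
```

```text
11.0333 handle in riser -0.12037017853688262 0.0006519174888992424 dyaw 0.0014469196299694564 [0.4829, -0.0004, -0.0141] 0.021222223495384177 [-1.9444, -0.9334, 4.8057]
```

View pics/m7.png

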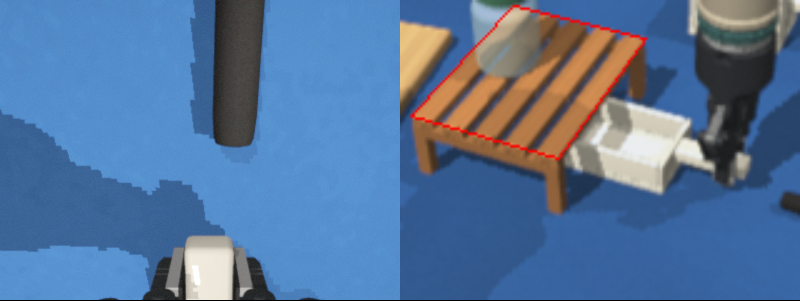

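arm_command(series="0 0 0.05 0 0 0 -1;0 -0.006 0.08 0 0 0 -1;0 0 0.09 0 0 0 -1;0 0 0.09 0 0 0 -1;0 0 0.09 0 0 0 -1;0 0 0.09 0 0 0 -1;0 0 0.09 0 0 0 -1;0 0 0.09 0 0 0 -1;0 0 0.08 0 0 0 -1;0 0 0.05 0 0 0 -1;0 0 0 0 0 0 -1;0 0 0 0 0 0 -1")

```text
clock: 12.13
position: [0.5622, -0.01, -0.0143]
ee_rot: [0.706, 0.042, 0.706, -0.042]
contact_force: [-1.5, 0.2, 4.6]
width: 0.0217
```

```bash
python3 st.py; python3 - <<'E'
from h import *
out=[]
r=[.617,-.0172,-.12]
for n,(x,y,w,h) in (('side',(210,140,160,120)),('scene',(160,180,200,150))):
    im=get_image(n)[:,:,::-1].copy();cv2.imwrite(f'pics/{n}8.png',im)
    c=cv2.resize(im[y:y+h,x:x+w],(400,300),interpolation=cv2.INTER_CUBIC);k=400/w
    # ideal handle end & junction top edges
    q=(proj(place([r[0]-.0362,r[1]+.0043,r[2]],[[-.035,-.011,.036],[-.035,.011,.036],[.04,.011,.036],[.04,.04,.036]]),n)-[x,y])*k
    cv2.polylines(c,[q.round().astype(int)],False,(0,0,255),1)
    q=(proj(place(r,[[0,-.105,.074],[0,.105,.074]]),n)-[x,y])*k
    cv2.polylines(c,[q.round().astype(int)],False,(0,255,0),1)
    out.append(c)
cv2.imwrite('pics/m8.png',np.hstack(out))
E
```

```text
12.1333 handle in riser -0.040496732396605145 0.0005857090231402061 dyaw 0.0015193977914619294 [0.5622, -0.01, -0.0143] 0.02171046467077472 [-1.5413, 0.1794, 4.5949]
```

View pics/m8.png

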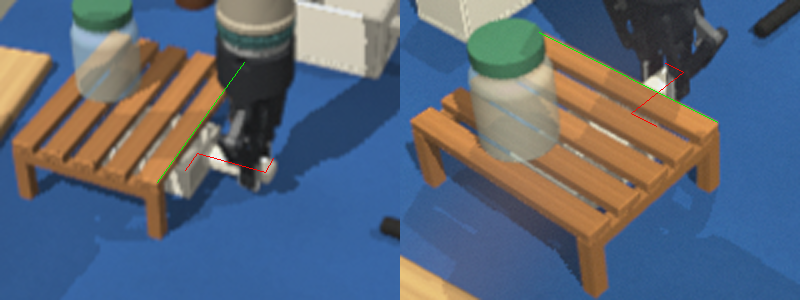

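```bash
python3 - <<'E'
from h import *
r=np.array([.617,-.0172,-.12])
def prof(im,pose,xs,y,z,n='side'):
    q=proj(place(pose,[[x,y,z] for x in xs]),n).astype(np.float32)
    g=im[:,:,2].astype(np.float32)   # red channel: cloth low, ceramic high
    return cv2.remap(g,q[:,:1].copy(),q[:,1:].copy(),cv2.INTER_LINEAR).ravel().astype(int).tolist()
xs=np.arange(-.05,-.018,.002)
# state 6: known pose; state 8
d6=[.4234+.0148*np.cos(-.1177),.176+.0148*np.sin(-.1177),-.1177]
d8=[.5622+.0148*np.cos(-.1185),-.01+.0148*np.sin(-.1185),-.1185]
i6,i8=[cv2.imread(f'pics/side{k}.png') for k in (6,8)]
i0=cv2.imread('pics/side0.png')
print((xs*1000).round().tolist())
for nm,i,d in (('0',i0,[.408,.2792,.2036]),('6',i6,d6),('8',i8,d8)):
    print(nm,'end',prof(i,d,xs,.004,.036))
xj=np.arange(.026,.056,.002);print((xj*1000).round().tolist())
for nm,i,d in (('0',i0,[.408,.2792,.2036]),('6',i6,d6),('8',i8,d8)):
    print(nm,'wall z18 y.025',prof(i,d,xj,.04,.012))
    print(nm,'rim y.03',prof(i,d,xj,.03,.036))
x,y,w,h=265,170,70,60
c=cv2.resize(i8[y:y+h,x:x+w],None,fx=8,fy=8,interpolation=cv2.INTER_CUBIC)
q=(proj(place(d8,[[.04,-.04,.036],[.04,.04,.036],[.04,.04,0],[.04,.011,.0],[.04,.011,.036],[-.035,.011,.036],[-.035,-.011,.036]]),'side')-[x,y]+.5)*8
cv2.polylines(c,[q.round().astype(int)],False,(0,0,255),1)
q=(proj(place(r,[[0,-.105,.074],[0,.105,.074],[0,.105,0],[0,0,0]]),'side')-[x,y]+.5)*8
cv2.polylines(c,[q.round().astype(int)],False,(0,255,0),1)
cv2.imwrite('pics/z8.png',c)
E
```

```text
[-50.0, -48.0, -46.0, -44.0, -42.0, -40.0, -38.0, -36.0, -34.0, -32.0, -30.0, -28.0, -26.0, -24.0, -22.0, -20.0]
0 end [49, 46, 39, 31, 31, 31, 29, 57, 151, 216, 230, 232, 231, 231, 231, 231]
6 end [38, 38, 38, 37, 37, 38, 61, 107, 148, 173, 182, 183, 179, 131, 78, 44]
8 end [37, 37, 37, 37, 40, 69, 102, 135, 162, 177, 184, 185, 184, 146, 108, 80]
[26.0, 28.0, 30.0, 32.0, 34.0, 36.0, 38.0, 40.0, 42.0, 44.0, 46.0, 48.0, 50.0, 52.0, 54.0]
0 wall z18 y.025 [56, 56, 56, 56, 55, 47, 48, 103, 169, 196, 177, 177, 184, 189, 196]
0 rim y.03 [37, 31, 32, 32, 30, 29, 35, 110, 224, 231, 225, 228, 230, 230, 230]
6 wall z18 y.025 [47, 48, 48, 47, 44, 56, 102, 152, 186, 194, 180, 191, 203, 207, 204]
6 rim y.03 [28, 38, 66, 97, 100, 97, 98, 135, 196, 229, 230, 230, 231, 232, 229]
8 wall z18 y.025 [31, 30, 30, 36, 56, 88, 105, 116, 124, 123, 128, 134, 145, 186, 203]
8 rim y.03 [101, 103, 101, 99, 99, 99, 102, 111, 129, 139, 142, 143, 144, 140, 131]
```

View pics/z8.png

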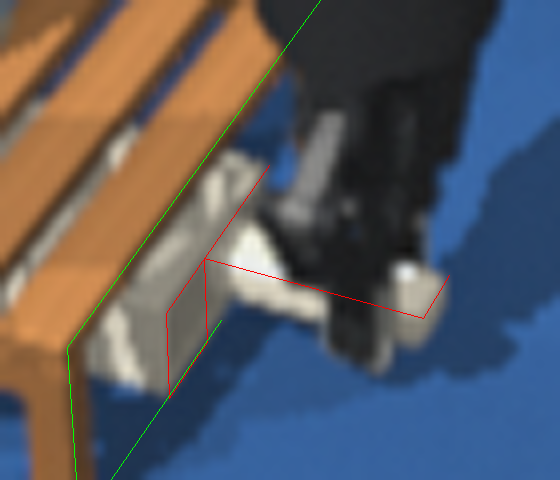

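arm_command(series="0 -0.003 0.02 0 0 0 -1;0 -0.003 0.02 0 0 0 -1;0 0 0.02 0 0 0 -1;0 0 0.015 0 0 0 -1;0 0 0 0 0 0 -1;0 0 0 0 0 0 -1;0 0 0 0 0 0 -1")

```text
clock: 12.82
position: [0.5673, -0.0106, -0.0143]
ee_rot: [0.705, 0.042, 0.707, -0.042]
contact_force: [-5.4, 1.4, 7.6]
width: 0.0212
```

```bash
python3 st.py; cat > pr.py <<'E'
from h import *
r=np.array([.617,-.0172,-.12])
i=get_image('side')[:,:,::-1]
def prof(xs,y,z):
    q=proj(place(r,[[x,y,z] for x in xs]),'side').astype(np.float32)
    return cv2.remap(i[:,:,2].astype(np.float32),q[:,:1].copy(),q[:,1:].copy(),cv2.INTER_LINEAR).ravel().astype(int).tolist()
xs=np.arange(-.082,-.056,.002);print((xs*1000).round().tolist());print('end y-.006',prof(xs,-.006,.036),'end y.004',prof(xs,.004,.036))
xs=np.arange(-.01,.022,.002);print((xs*1000).round().tolist());print('wall',prof(xs,.04,.006),prof(xs,.04,.012),prof(xs,.04,.02))
E
python3 pr.py
```

```text
12.8167 handle in riser -0.03531496624881467 0.0006480753970122665 dyaw 0.0016454027324800946 [0.5673, -0.0106, -0.0143] 0.02123472474770253 [-5.4065, 1.4293, 7.623]
[-82.0, -80.0, -78.0, -76.0, -74.0, -72.0, -70.0, -68.0, -66.0, -64.0, -62.0, -60.0, -58.0]
end y-.006 [36, 37, 37, 36, 43, 68, 108, 145, 170, 178, 173, 192, 206] end y.004 [36, 36, 39, 56, 90, 122, 151, 172, 183, 185, 184, 171, 130]
[-10.0, -8.0, -6.0, -4.0, -2.0, 0.0, 2.0, 4.0, 6.0, 8.0, 10.0, 12.0, 14.0, 16.0, 18.0, 20.0]
wall [31, 30, 30, 30, 31, 41, 61, 92, 119, 150, 184, 197, 206, 205, 178, 151] [32, 31, 30, 33, 48, 74, 96, 106, 121, 133, 145, 178, 198, 205, 199, 162] [30, 31, 47, 72, 98, 105, 103, 102, 118, 121, 126, 143, 179, 200, 204, 183]
```

arm_command(series="0 0 0 0 0 0 -0.3;0 0 0 0 0 0 -0.1;0 0 0 0 0 0 -0.1;0 0 0 0 0 0 -0.1;-0.01 0 -0.03 0 0 0 -0.1;0 0 -0.033 0 0 0 -0.1;0 0 -0.03 0 0 0 -0.1;0 0 0 0 0 0 -0.1;0 0 0 0 0 0 -0.1")

```text
clock: 13.62
position: [0.5596, -0.0094, -0.0133]
ee_rot: [0.706, 0.042, 0.706, -0.042]
contact_force: [-0.9, 0.2, -0.1]
width: 0.0384
```

```bash
python3 st.py; python3 pr.py
```

```text
13.6167 handle in riser -0.04310627185613798 0.0008815186360513127 dyaw 0.0016442297336588946 [0.5596, -0.0094, -0.0133] 0.0384289682067452 [-0.859, 0.195, -0.0818]
[-82.0, -80.0, -78.0, -76.0, -74.0, -72.0, -70.0, -68.0, -66.0, -64.0, -62.0, -60.0, -58.0]
end y-.006 [37, 37, 38, 43, 45, 65, 108, 155, 179, 179, 173, 138, 95] end y.004 [37, 36, 38, 55, 87, 117, 147, 169, 182, 174, 139, 89, 46]
[-10.0, -8.0, -6.0, -4.0, -2.0, 0.0, 2.0, 4.0, 6.0, 8.0, 10.0, 12.0, 14.0, 16.0, 18.0, 20.0]
wall [30, 30, 30, 31, 31, 40, 61, 92, 119, 150, 184, 198, 206, 205, 178, 151] [31, 30, 30, 33, 47, 74, 97, 106, 121, 134, 145, 177, 197, 205, 200, 163] [30, 31, 47, 73, 98, 105, 104, 102, 120, 123, 128, 143, 179, 200, 204, 183]
```

arm_command(series="0 0 0 0 0 0 -0.5;0 0 0 0 0 0 -1;0 0 0 0 0 0 -1;0 0 0 0 0 0 -1;0 0 0 0 0 0 -1;0 0 0.01 0 0 0 -1;0 0 0.015 0 0 0 -1;0 0 0.01 0 0 0 -1;0 0 0 0 0 0 -1;0 0 0 0 0 0 -1")

```text
clock: 14.5
position: [0.562, -0.0097, -0.0133]
ee_rot: [0.705, 0.042, 0.707, -0.042]
contact_force: [-2.9, 0.3, 5.9]
width: 0.0214
```

```bash
python3 st.py; python3 pr.py
```

```text
14.5 handle in riser -0.04065852872937635 0.0008728405564801325 dyaw 0.0017594239639553422 [0.562, -0.0097, -0.0133] 0.02137182167691676 [-2.9078, 0.3467, 5.8929]
[-82.0, -80.0, -78.0, -76.0, -74.0, -72.0, -70.0, -68.0, -66.0, -64.0, -62.0, -60.0, -58.0]
end y-.006 [37, 37, 37, 37, 38, 52, 79, 117, 168, 203, 208, 149, 94] end y.004 [38, 37, 37, 43, 60, 94, 123, 147, 167, 136, 109, 86, 71]
[-10.0, -8.0, -6.0, -4.0, -2.0, 0.0, 2.0, 4.0, 6.0, 8.0, 10.0, 12.0, 14.0, 16.0, 18.0, 20.0]
wall [30, 31, 31, 31, 31, 30, 35, 55, 94, 134, 172, 188, 192, 187, 171, 149] [30, 30, 30, 29, 30, 45, 71, 102, 115, 123, 134, 153, 177, 195, 198, 163] [31, 30, 33, 45, 73, 99, 113, 113, 107, 114, 124, 128, 169, 195, 206, 203]
```

arm_command(series="0 0 0 0 0 0 -0.3;0 0 0 0 0 0 0;0 0 0 0 0 0 0;0 0 0 0 0 0 0;0 0 0 0 0 0 0;0 0 -0.05 0 0 0 0;0 0 -0.1 0 0 0 0;0 0 -0.1 0 0 0 0;0 0 -0.05 0 0 0 0;-0.1 0 0 0 0 0 0;-0.2 0 0 0 0 0 0;-0.2 0 0 0 0 0 0")

```text
clock: 15.55
position: [0.533, -0.0063, 0.0373]
ee_rot: [0.706, 0.042, 0.706, -0.042]
contact_force: [0.9, -0.9, 0.2]
width: 0.0425
```

arm_command(series="-0.25 0 0 0 0 0 0;-0.25 0 0 0 0 0 0;-0.25 0 0 0 0 0 0;-0.25 0 -0.2 0 0 0 0;-0.25 0 -0.2 0 0 0 0;-0.1 0 -0.2 0 0 0 0;0 0 -0.2 0 0 0 0;0 0 0 0 0 0 0;0 0 0 0 0 0 0")

```text
clock: 16.3
position: [0.4539, 0.0032, 0.1727]
ee_rot: [0.707, 0.042, 0.705, -0.042]
contact_force: [0.6, 0.1, -0.4]
width: 0.0427
```

```bash
python3 st.py; python3 pr.py; python3 - <<'E'
from h import *
r=np.array([.617,-.0172,-.12])
s=manip.get_state();W=tool(s)@np.array(get_calibration('wrist')['tool_from_camera'])
w=get_image('wrist')[:,:,::-1].copy();sd=get_image('side')[:,:,::-1].copy()
d=[*place(r,[[-.034,.0005,0]])[0][:2],-.12]
q=lambda n,T,p,m:proj(place(p,m),n,T)
dm=[[.04,-.04,.036],[.04,-.011,.036],[-.035,-.011,.036],[-.035,.011,.036],[.04,.011,.036],[.04,.04,.036],[.04,.04,0]]
print(q('wrist',W,d,dm).round().tolist(),q('side',None,d,dm).round().tolist())
def dr(im,n,T,x,y,ww,hh,k):
    c=cv2.resize(im[y:y+hh,x:x+ww],None,fx=k,fy=k,interpolation=cv2.INTER_CUBIC)
    for m,p,col in((dm,d,(0,0,255)),([[0,-.105,.074],[0,.105,.074]],r,(0,255,0)),([[0,-.105,0],[0,.105,0]],r,(0,255,255))):
        cv2.polylines(c,[((q(n,T,p,m)-[x,y]+.5)*k).round().astype(int)],False,col,1)
    return c
cv2.imwrite('pics/f.png',np.hstack([dr(sd,'side',None,255,150,100,100,4),dr(w,'wrist',W,120,0,400,400,1)]))
E
```

```text
16.3 handle in riser -0.14953535107716515 0.0007416660861732788 dyaw 0.0016518905185945315 [0.4539, 0.0032, 0.1727] 0.04266511389706789 [0.5786, 0.1175, -0.3679]
[-82.0, -80.0, -78.0, -76.0, -74.0, -72.0, -70.0, -68.0, -66.0, -64.0, -62.0, -60.0, -58.0]
end y-.006 [56, 56, 56, 56, 54, 58, 71, 129, 192, 226, 226, 226, 231] end y.004 [47, 48, 46, 46, 52, 86, 127, 176, 225, 233, 236, 235, 235]
[-10.0, -8.0, -6.0, -4.0, -2.0, 0.0, 2.0, 4.0, 6.0, 8.0, 10.0, 12.0, 14.0, 16.0, 18.0, 20.0]
wall [32, 32, 32, 32, 31, 31, 37, 58, 101, 143, 177, 191, 195, 190, 174, 151] [31, 31, 31, 30, 31, 46, 72, 105, 125, 134, 139, 157, 180, 198, 201, 166] [31, 32, 34, 46, 74, 100, 111, 110, 117, 123, 129, 132, 172, 198, 209, 206]
[[285.0, 314.0], [310.0, 315.0], [309.0, 259.0], [329.0, 259.0], [328.0, 315.0], [353.0, 315.0], [350.0, 296.0]] [[296.0, 190.0], [291.0, 196.0], [318.0, 203.0], [315.0, 209.0], [288.0, 201.0], [283.0, 208.0], [283.0, 219.0]]
```

```bash
python3 - <<'E'
from h import *
r=np.array([.617,-.0172,-.12])
s=manip.get_state();W=tool(s)@np.array(get_calibration('wrist')['tool_from_camera'])
for n,T in(('wrist',W),('scene',None),('side',None)):
    g=get_image(n)[:,:,0].astype(np.float32)
    def cross(P,ax):
        q=proj(place(r,P),n,T).astype(np.float32)
        v=cv2.remap(g,q[:,:1].copy(),q[:,1:].copy(),cv2.INTER_LINEAR).ravel()
        e=np.where(np.diff((v>130).astype(int)))[0];return [round(float(P[i][ax])*1000,1) for i in e]
    for x in(-.06,-.045,-.03,-.015,-.005): print(n,'handle y at',x,cross([[x,y,.036] for y in np.arange(-.03,.03,.0005)],1))
    print(n,'end x',cross([[x,0,.036] for x in np.arange(-.1,-.04,.0005)],0),'wall x',[cross([[x,y,.003] for x in np.arange(-.03,.03,.0005)],0) for y in(-.03,.025,.035)])
E
```

```text
wrist handle y at -0.06 [-11.5, 11.5]
wrist handle y at -0.045 [-11.5, 11.5]
wrist handle y at -0.03 [-11.5, 11.5]
wrist handle y at -0.015 []
wrist handle y at -0.005 []
wrist end x [-74.5] wall x [[6.0], [7.0], [6.0]]
scene handle y at -0.06 [-11.5, 17.0]
scene handle y at -0.045 [-11.5, 21.5]
scene handle y at -0.03 []
scene handle y at -0.015 []
scene handle y at -0.005 []
scene end x [-69.5] wall x [[2.0, 6.0], [-26.5, 2.0, 11.0], [-26.5, 2.5, 6.5]]
side handle y at -0.06 [-11.0, 26.0]
side handle y at -0.045 [-12.0, 25.0]
side handle y at -0.03 [-11.0, 26.0]
side handle y at -0.015 [-12.0, 22.5]
side handle y at -0.005 [-11.0, 16.5]
side end x [-70.0] wall x [[], [16.5], [9.0, 25.5, 28.0]]
```

```bash
python3 -c "
from rig import ticket
print(ticket.sign_off())"
```

```text
the job is handed in; nothing more can be done
None
```

The low dish is now under the riser with its handle sticking out in front. I let go of it, moved the arm clear and handed the job in at about 16.5 s. I dragged it by the handle along the cart top and in from the robot's side; the deep dish and the spatula were not in the path.

**Final checks:**
- **Depth:** the near end of the bowl measures about 5–7 mm inside the riser's front edge.
- **Centring and angle:** the handle is within 1 mm of the centre line and square to the riser.
- **Not confirmed by eye:** I had used up my picture views, so the final pose was checked only by edge measurements in the camera images. The wrist camera put the handle's end about 5 mm further out than the other two. I took that as the handle's end face showing in that view.

**What went wrong on the way:**
- **Missed first grip:** the fingertips looked about 26 mm shorter than described, so they shut on top of the handle. The dish may have shifted by about 1 mm. I went lower and gripped it on the second try.
- **Light contact near the end:** the arm stopped about 2 mm short, with 5 N sideways and 8 N upward on the tool. This was probably the gripper's body against the riser's front edge. The dish itself had about 50 mm of room on each side. I let go, gripped the handle further back and slid the dish in the last 2–3 mm.

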